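# Dose the crimson dye tablets through the tray's gate

## Robot

A 6-joint arm with a two-finger parallel gripper is mounted at the origin on the work surface. World frame = base frame: x ahead of the robot, y to its left, z up, the work surface at z = 0. Lengths are in mm, angles in degrees, forces in N, time in s.
With the tool pointing down it reaches from about 350 to 775 mm from the base axis. Payload 7.3 kg.
Tool frame: the origin (TCP) lies midway between the tips of the shut fingers; the grasp point (between the pads) lies 19 mm behind it; z points along the fingers, y is the direction in which the jaws open and shut (so a half turn about z gives the same grasp; the last joint's range is limited). The gripper opens to 92 mm and grips with 3 to 60 N. Pads are 19 mm wide; open, the fingers measure 130 mm over their backs; the gripper's body (75 mm by 190 mm) begins 47 mm behind the grasp point.
Start: joints at [68.411, 19.595, 87.324, -0, 73.075, -8.365], TCP at [120.081, 511.102, 226.741] pointing down, gripper open.
Joint ranges: [-145.02, 145.02], [-44.19, 115.74], [2.07, 154.8], [-57.11, 237.11], [16.16, 152.29], [-177.93, 177.93]. Speed limits (degrees/s): [147.25, 147.25, 180, 180, 180, 180].

## Interface

Orientations are given as a 3x3 rotation matrix whose columns are the frame's x, y, z axes.
In Python, from station import ctrl gives the robot as it stands.
- The arm moves only by the tool carry_out, never from a script. Its argument "rows" is one flat list of numbers, 6 for each row, row after row: the shift along the tool's x, y, z in mm, then the turn, a rotation vector about the tool's x, y, z in degrees. In form: [tx, ty, tz, ax, ay, az, tx, ty, tz, ax, ay, az, ...]. A call has exactly 8 rows; each row shifts and turns the pose as measured when the row begins, along the tool's axes as they then stand; what a row does not reach is not made up. A row lasts 1/12 s, in which the tool goes at most 41.7 mm and 7.16 degrees, less where a joint would pass 70% of its speed; a pose out of reach is approached as far as the arm can. A call is refused whole if a number of a shift passes 41.7 or a number of a turn 7.16, either way. A call with a gripper value outside its range is refused whole. "hand" is the opening, from 0 (shut) to 1 (fully open), set as the call begins (left out, the last holds). The fingers move at their own pace and stop on an object; "squeeze" is the grip in N (left out, the last holds). Time passes only in rows, so rows that do not move let the fingers close, or fill a call up. It gives the time, the measured TCP pose, the force and the opening at its end, in the units of the state.
- ctrl.get_state(): the state, without advancing time (a new reading comes with each control period).
- ctrl.capture(name): name is "scene" or "top" or "wrist"; returns the picture (420x560x3 uint8, blue, green, red); there is no depth.
- ctrl.camera_info(name): a dict with "fx", "fy", "cx", "cy" (pixels), "dist" ([k1, k2, p1, p2, k3] as OpenCV has them; the pictures are not rectified), "eye" and "orientation" of the camera in the world; the wrist camera has in their place "hand_eye" (4x4, takes a point from camera to tool coordinates, whose origin is the TCP and whose axes are the flange's). Camera axes: x right, y down, z forward; pixel columns grow to the right and rows downward; lengths in mm; the calibration is good to about 2 mm. A picture is of the moment at which its call begins: read the wrist's pose just before it. camera_info takes no time and is no camera call.
- ctrl.hand_in(): hands the job in, once; it reports no verdict.
The state is a dict: "clock": time; "joint_pos": joint angles; "qvel": joint speeds; "joint_torque": joint torques, N m; "tool_pos": TCP position; "tool_rot": TCP orientation; "force": force on the tool from outside, world axes, zero at the start; "wrist_torque": the same for the moment, N m; "gripper_width": finger opening in mm.
Only numpy, scipy, OpenCV 4.12 (cv2) and the standard library are available. Lean on these libraries where they do the work, as an engineer would, in place of code of your own. Each camera call takes 0.05 s, during which the arm holds its last target.

## Task

Dose the dye bath: with your fingertips, sweep the three crimson tablets across the white tray and through its narrow gate one at a time, each dropped into the slot before the next one follows. Only push them; do not lift any tablet off the tray floor. Keep both blue tablets on the tray, and leave the wooden stamp and the things around the tray where they stand.

Things in the scene. Friction and masses are not known exactly. Their poses are not given: they have to be found in the camera images.
- tray: fixed dosing tray. Origin on the table under the middle of the slot's lip; x points from floor through gate to slot, z up. Level white floor 85 mm above the table, x = -240 mm to the lip at x = 0, y = -165 to +165 mm. Dark steel fence 8 mm thick, 14 mm above the floor, all round it; at the lip it stands on x = 0 to +8 mm and has the only gap, the gate
- gate (a point): middle of the gate, on the lip at floor height (85 mm above the table). The gate is 46 mm wide (tray y = -23 to +23 mm), with a yellow stud on the fence at each side. A tablet pushed until its centre is past the lip tips over and drops into the slot
- slot (a point): centre of the slot's bottom, 8 mm above the table. The slot begins right at the lip and runs under the gate to tray x = +100 mm; 46 mm wide, 77 mm deep below the tray floor, open on top; its black sides and clear end are as high as the fence
- red_1: crimson dye tablet, a solid disc 34 mm in diameter and 12 mm thick, about 20 g, lying flat and loose on the tray's white floor at the start; origin at the centre of its underside, z up
- red_2: crimson dye tablet, a solid disc 34 mm in diameter and 12 mm thick, about 20 g, lying flat and loose on the tray's white floor at the start; origin at the centre of its underside, z up
- red_3: crimson dye tablet, a solid disc 34 mm in diameter and 12 mm thick, about 20 g, lying flat and loose on the tray's white floor at the start; origin at the centre of its underside, z up
- blue_1: blue dye tablet, a solid disc 34 mm in diameter and 12 mm thick, about 20 g, lying flat and loose on the tray's white floor at the start; origin at the centre of its underside, z up
- blue_2: blue dye tablet, a solid disc 34 mm in diameter and 12 mm thick, about 20 g, lying flat and loose on the tray's white floor at the start; origin at the centre of its underside, z up
- stamp: small round pale-wood hand stamp, 30 mm in diameter, 56 mm tall, 50 g, standing loose on the tray floor near the +y end of the gate's fence; origin at the centre of its underside
- block_a: wooden printing block 90 x 70 x 34 mm with a 22 mm high grip on top, loose on the table left of the tray; origin under its centre
- block_b: dark wooden printing block 75 x 75 x 34 mm with a 22 mm high grip on top, loose on the table right of the tray; origin under its centre
- jar: closed crimson jar 64 mm in diameter, 85 mm tall, on the table left of the tray; origin under its centre
- pot: steel cup 84 mm in diameter, 75 mm tall, on the table right of the tray; origin under its centre
Not all that is in view belongs to the job. Leave any pink or turquoise look-alike of the red_3 alone.

How it is judged (in metres and radians):
On the way, in this order (a step that is already met when the one before it is completed fails the run):
1. one crimson tablet lies in the slot (((z of red_1 in the frame of tray below 0.07 m and x of red_1 in the frame of tray between -0.002 and 0.105 m and y of red_1 in the frame of tray between -0.028 and 0.028 m) or (z of red_2 in the frame of tray below 0.07 m and x of red_2 in the frame of tray between -0.002 and 0.105 m and y of red_2 in the frame of tray between -0.028 and 0.028 m) or (z of red_3 in the frame of tray below 0.07 m and x of red_3 in the frame of tray between -0.002 and 0.105 m and y of red_3 in the frame of tray between -0.028 and 0.028 m))), for 0.2 s.
2. a second crimson tablet lies in the slot, after the first ((((z of red_1 in the frame of tray below 0.07 m and x of red_1 in the frame of tray between -0.002 and 0.105 m and y of red_1 in the frame of tray between -0.028 and 0.028 m) and (z of red_2 in the frame of tray below 0.07 m and x of red_2 in the frame of tray between -0.002 and 0.105 m and y of red_2 in the frame of tray between -0.028 and 0.028 m)) or ((z of red_1 in the frame of tray below 0.07 m and x of red_1 in the frame of tray between -0.002 and 0.105 m and y of red_1 in the frame of tray between -0.028 and 0.028 m) and (z of red_3 in the frame of tray below 0.07 m and x of red_3 in the frame of tray between -0.002 and 0.105 m and y of red_3 in the frame of tray between -0.028 and 0.028 m)) or ((z of red_2 in the frame of tray below 0.07 m and x of red_2 in the frame of tray between -0.002 and 0.105 m and y of red_2 in the frame of tray between -0.028 and 0.028 m) and (z of red_3 in the frame of tray below 0.07 m and x of red_3 in the frame of tray between -0.002 and 0.105 m and y of red_3 in the frame of tray between -0.028 and 0.028 m)))), for 0.2 s.
3. the third crimson tablet lies in the slot, after the second (z of each of red_1, red_2, red_3 in the frame of tray below 0.07 m and x of red_1 in the frame of tray between -0.002 and 0.105 m and y of red_1 in the frame of tray between -0.028 and 0.028 m and x of red_2 in the frame of tray between -0.002 and 0.105 m and y of red_2 in the frame of tray between -0.028 and 0.028 m and x of red_3 in the frame of tray between -0.002 and 0.105 m and y of red_3 in the frame of tray between -0.028 and 0.028 m), for 0.2 s.
At the end, for the whole second after the job is handed in: all three crimson tablets lie at rest in the slot, at least 15 mm below the tray floor; both blue tablets lie at rest on the tray floor inside the fence; the stamp stands upright (all of step 3 and linear speed of each of red_1, red_2, red_3, blue_1, blue_2 below 0.03 m/s and z of blue_1 in the frame of tray between 0.077 and 0.095 m and x of blue_1 in the frame of tray between -0.24 and 0 m and y of blue_1 in the frame of tray between -0.165 and 0.165 m and z of blue_2 in the frame of tray between 0.077 and 0.095 m and x of blue_2 in the frame of tray between -0.24 and 0 m and y of blue_2 in the frame of tray between -0.165 and 0.165 m and angle between stamp's own z axis and vertical below 0.2 rad); the robot touches nothing.
It fails at once if a tablet is lifted more than 12 mm off the tray floor (z of any of red_1, red_2, red_3, blue_1, blue_2 in the frame of tray above 0.097 m).
It fails at once if a blue tablet goes over the lip (x of any of blue_1, blue_2 in the frame of tray above 0.003 m).
It fails at once if the stamp or a thing beside the tray is moved more than 20 mm (distance of any of stamp, block_a, block_b, jar, pot from where it was at the start of the episode above 0.02 m).
It also fails if it takes over 64 s, if anything falls off the work surface, if the arm or the gripper's body presses on something with over 40 N, if the wrist force passes 120 N, or if a joint passes its speed limit or range.

## Working session

There is one attempt and no reset: what is moved stays moved. The work goes in short steps, Python scripts to look and compute and a tool call to move; the robot and the scene stay as the last step left them, time stands still between calls to the robot, and variables do not carry over. Pictures are saved under pics/ and viewed, and the job is handed in when it is done.

Besides the shell and the picture viewer there is one more tool, called after ">>>" as name(argument=value, ...) on one line, values as JSON. carry_out: Moves the arm, as the interface text tells. Its arguments: {"type":"object","properties":{"rows":{"type":"array"},"hand":{"type":"number"},"squeeze":{"type":"number"}},"required":["rows"]}

```bash
ls; mkdir -p pics
python3 - <<'E'
from station import ctrl
import cv2
for n in("scene","top","wrist"):
    cv2.imwrite(f"pics/{n}0.png",ctrl.capture(n)); print(n,ctrl.camera_info(n))
print(ctrl.get_state())
E
```

```text
pics
scene {'fx': 426.12264057383567, 'fy': 426.12264057383567, 'cx': 272.1089413890735, 'cy': 207.4226382560639, 'dist': array([-0.03535547,  0.        ,  0.        ,  0.        ,  0.        ]), 'eye': array([946.71419742, 615.30525585, 944.94249486]), 'orientation': array([[-0.81276389,  0.42945664, -0.39367734],
       [ 0.58226635,  0.6214224 , -0.52421379],
       [ 0.01951282, -0.65528711, -0.75512784]])}
top {'fx': 456.22127785878723, 'fy': 456.22127785878723, 'cx': 278.59334007624847, 'cy': 209.26397847845533, 'dist': array([0.05058415, 0.        , 0.        , 0.        , 0.        ]), 'eye': array([ 402.74796393,   -2.98486069, 1158.54207932]), 'orientation': array([[ 0.01709241, -0.99483967,  0.10000936],
       [-0.99984823, -0.0173439 , -0.00164562],
       [ 0.00337168, -0.09996605, -0.99498514]])}
wrist {'fx': 305.9102986611088, 'fy': 305.9102986611088, 'cx': 282.98962406234745, 'cy': 209.29494789149484, 'dist': array([-0.03131799,  0.        ,  0.        ,  0.        ,  0.        ]), 'hand_eye': array([[-7.80836176e-05, -9.69484543e-01, -2.45152432e-01,
         6.6017
[... 363 characters left out ...]
380e-04,
        7.30749815e+01, -8.36668651e+00]), 'qvel': array([ 0.08541583, -0.15339838, -0.09638724, -0.03227995,  0.07663836,
        0.04776001]), 'joint_torque': array([ 1.99184906e-03, -4.31470835e+01, -2.44355071e+01,  7.18963193e-02,
        5.35212457e-02, -6.93112725e-05]), 'tool_pos': array([119.96348291, 510.80624827, 226.21436712]), 'tool_rot': array([[-9.73493860e-01,  2.28712790e-01, -4.04848493e-04],
       [ 2.28713099e-01,  9.73493288e-01, -1.06664201e-03],
       [ 1.50162621e-04, -1.13096360e-03, -9.99999349e-01]]), 'force': array([ 0.55729281, -0.36813325, -0.43698415]), 'wrist_torque': array([-0.03015527, -0.01141358, -0.02529508]), 'gripper_width': 91.9421970558324}
```

View pics/top0.png

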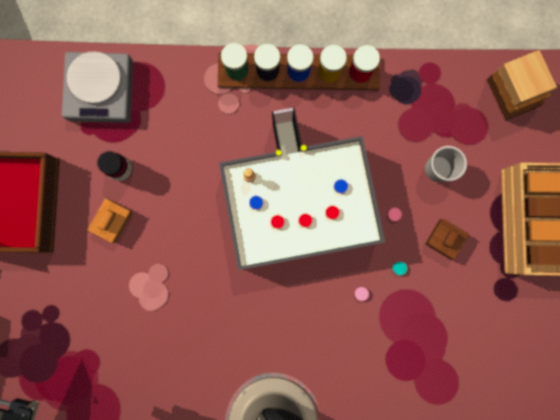

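View pics/scene0.png

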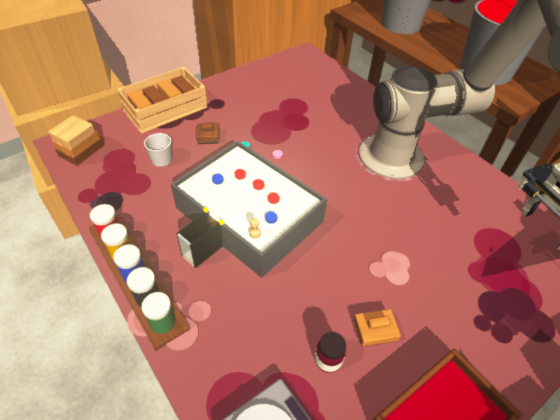

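View pics/wrist0.png

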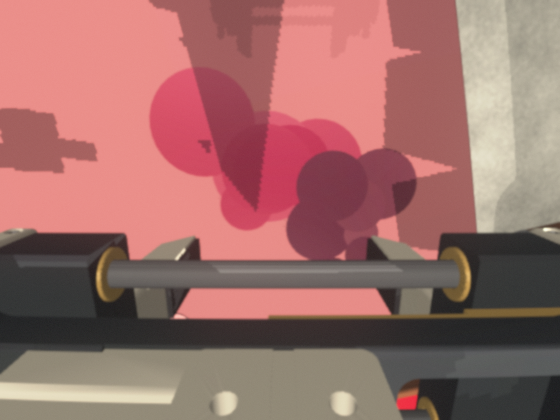

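The top view shows the tray with crimson tablets at about (278,222), (305,221) and (332,213). Blue tablets are at (256,203) and (341,186), the stamp at (249,176), and the yellow studs at (279,153) and (304,148). The pink (362,294) and (395,214) discs and the turquoise (400,269) disc lie off the tray on the table, so they aren't targets. Next I'll measure and take an enlarged crop.

```bash
cat > h.py <<'E'
import numpy as np, cv2
from station import ctrl
def ray(n,uv):
    i=ctrl.camera_info(n);K=np.array([[i['fx'],0,i['cx']],[0,i['fy'],i['cy']],[0,0,1]])
    p=cv2.undistortPoints(np.array(uv,float).reshape(-1,1,2),K,i['dist']).reshape(-1,2)
    return i['eye'],np.c_[p,np.ones(len(p))]@i['orientation'].T
def world(n,uv,z):
    e,d=ray(n,uv); return e+d*((z-e[2])/d[:,2])[:,None]
def blobs(im,lo,hi,amin=20,roi=None):
    hsv=cv2.cvtColor(im,cv2.COLOR_BGR2HSV); m=cv2.inRange(hsv,lo,hi)
    if roi is not None:
        r=np.zeros_like(m); cv2.fillPoly(r,[np.array(roi,np.int32)],255); m&=r
    n,l,s,c=cv2.connectedComponentsWithStats(m)
    return [(c[k],s[k,4]) for k in range(1,n) if s[k,4]>=amin]
E
cat > m.py <<'E'
from h import *
import sys
im=cv2.imread(sys.argv[1]); n=sys.argv[2]
rois={'top':[(220,100),(372,100),(384,245),(240,270)],'scene':[(172,186),(236,145),(326,200),(262,270),(175,270)]}
R=rois[n]
for nm,lo,hi,z in(('red',(172,150,100),(180,255,255),91),('red0',(0,200,100),(6,255,255),91),('blue',(105,150,80),(130,255,255),91),('yel',(22,150,120),(35,255,255),103)):
    for c,a in blobs(im,lo,hi,5,R): print(nm,c.round(1),a,world(n,[c],z).round(1))
E
for n in top scene; do python3 m.py pics/${n}0.png $n;done
python3 - <<'E'
import cv2
a=cv2.imread('pics/top0.png')[95:280,210:395];cv2.imwrite('pics/c1.png',cv2.resize(a,None,fx=3.2,fy=3.2,interpolation=cv2.INTER_CUBIC))
a=cv2.imread('pics/scene0.png')[140:275,165:335];cv2.imwrite('pics/c2.png',cv2.resize(a,None,fx=4,fy=4,interpolation=cv2.INTER_CUBIC))
E
```

```text
red [332.1 212. ] 117 [[ 505.8 -130.6   91. ]]
red [305.2 219.9] 117 [[486.  -67.5  91. ]]
red [277.3 221.4] 116 [[481.4  -2.3  91. ]]
blue [340.5 185.6] 117 [[ 568.7 -150.1   91. ]]
blue [255.7 202.2] 114 [[525.9  49.5  91. ]]
yel [303.5 147.3] 34 [[656.5 -60.9 103. ]]
yel [277.9 152.2] 27 [[643.8  -0.7 103. ]]
blue [217. 178.] 53 [[ 565.3 -155.    91. ]]
blue [271.6 217.5] 43 [[522.9  50.   91. ]]
yel [205.2 209.6] 21 [[655.1 -61.8 103. ]]
yel [221.1 222. ] 20 [[642.8  -2.8 103. ]]
```

View pics/c1.png

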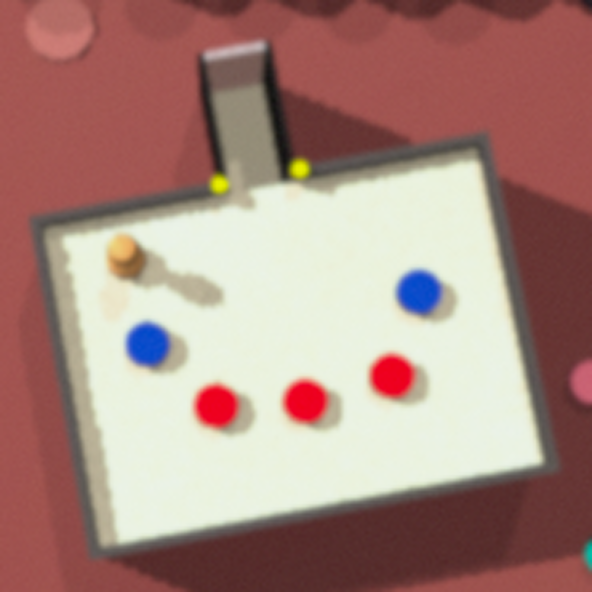

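View pics/c2.png

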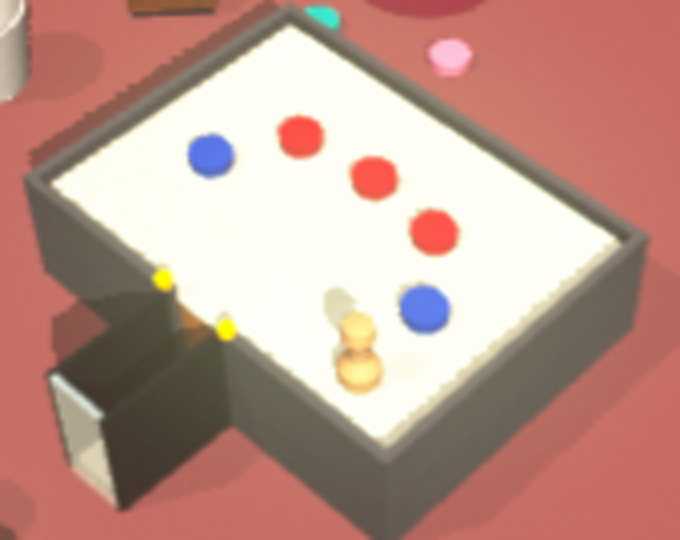

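The crops confirm it: three plain crimson discs in a row in the tray at top-crop (216,406), (305,402), (392,376). The two blues and the stamp are clear of the direct lines to the gate. Now I'll fit the tray frame.

Run:
```python
from h import *
from scipy.optimize import least_squares
t=world('top',np.array([(35,217),(487,135),(555,468),(95,555)])/3.2+[210,95],99)[:,:2]
s=world('scene',np.array([(648,238),(385,455),(25,178),(288,5)])/4+[165,140],99)[:,:2]  # BL? order below
P={'TL':(8,173),'TR':(8,-173),'BR':(-248,-173),'BL':(-248,173)}
st=np.array([[656.5,-60.9],[643.8,-.7],[655.1,-61.8],[642.8,-2.8]])
def T(p,q):
    c,s_=np.cos(p[2]),np.sin(p[2]); return np.array(q)@np.array([[c,s_],[-s_,c]])+p[:2]
q=[P[k] for k in('TL','TR','BR','BL')]; qs=[P[k] for k in('BL','TL','TR','BR')]
for nm,Q,M in(('top',q,t),('scene',qs,s),('both',q+qs,np.r_[t,s])):
    r=least_squares(lambda p:(T(p,Q)-M).ravel(),[640,-30,-.1],loss='soft_l1');p=r.x
    print(nm,p[:2].round(1),np.degrees(p[2]).round(2),np.abs(r.fun).max().round(1), (T(p,Q)-M).round(1).tolist())
    c,s_=np.cos(p[2]),np.sin(p[2])
    inv=lambda w:(np.array(w)-p[:2])@np.array([[c,-s_],[s_,c]])
    print(inv(st).round(1).tolist(),inv([[505.8,-130.6],[486,-67.5],[481.4,-2.3],[568.7,-150.1],[525.9,49.5]]).round(1).tolist())
    for z,uv in((85,(127,270)),): print('stamp',inv(world('top',[np.array(uv)/3.2+[210,95]],z)[:,:2]).round(1))
print(world('top',[np.array((127,268))/3.2+[210,95]],90))
```

```text
top [645.3 -33.6] 11.97 5.9 [[0.5, 4.4], [5.0, -1.6], [-0.5, -5.9], [-4.0, 1.7]]
[[5.3, -29.0], [5.3, 32.5], [3.7, -29.6], [3.9, 30.7]] [[-156.6, -65.9], [-162.9, -0.1], [-153.9, 64.7], [-99.1, -98.0], [-99.6, 106.1]]
stamp [[-42.5 110.1]]
scene [643.8 -29.8] 11.78 8.2 [[-2.4, 0.0], [3.3, 8.2], [1.8, -0.3], [-2.2, -1.1]]
[[6.1, -33.1], [6.0, 28.5], [4.6, -33.6], [4.6, 26.6]] [[-155.6, -70.5], [-162.1, -4.7], [-153.3, 60.1], [-98.1, -102.5], [-99.2, 101.7]]
stamp [[-42.1 105.8]]
both [644.7 -31.4] 11.58 6.8 [[1.0, 6.8], [3.2, 0.3], [-2.7, -2.2], [-3.9, 5.8], [-1.1, -0.6], [4.8, 6.7], [2.2, -2.1], [-2.1, -2.0]]
[[5.7, -31.3], [5.3, 30.3], [4.1, -31.9], [3.9, 28.4]] [[-156.0, -69.3], [-162.7, -3.5], [-154.1, 61.3], [-98.3, -101.0], [-100.1, 103.1]]
stamp [[-43.1 107.5]]
[[581.57852861  64.93853865  90.        ]]
```

Tray frame: origin about (645.5, -32.3), yaw about 11.85°. In tray coordinates the reds are near (-156,-68), (-163,-2) and (-154,62), the blues (-98,-100) and (-100,104), and the stamp (-43,108).

Plan: use the fingers as a fork with a gap of about 24 mm and heading along tray x. Each disc nests against the two fingertips and gets pushed to the gate. With yaw aligned, tool x = -tray x, tool y = tray y and tool z is down.

>>> carry_out(rows=[0,0,0,0,0,-6.3,0,0,0,0,0,-6.3,0,0,0,0,0,-6.3,0,0,0,0,0,-6.3,-40,0,0,0,0,0,-40,0,0,0,0,0,-40,0,0,0,0,0,-40,0,0,0,0,0], hand=0.26)

```text
clock: 0.82
tool_pos: [271.8, 547.0, 224.2]
tool_rot: [[-0.971, -0.241, -0.006], [-0.241, 0.971, -0.006], [0.007, -0.004, -1.0]]
force: [-0.9, 0.8, 0.0]
gripper_width: 43.1
```

```bash
cat > st.py <<'E'
from h import *
def tr(w,O=(645.5,-32.3),a=11.85):
    a=np.radians(a);c,s=np.cos(a),np.sin(a);d=np.array(w)[...,:2]-O
    return d@np.array([[c,-s],[s,c]])
if __name__=='__main__':
    s=ctrl.get_state();R=s['tool_rot']
    print('t',round(s['clock'],2),'tray',tr(s['tool_pos']).round(1),'z',s['tool_pos'][2].round(1),'yawx',np.degrees(np.arctan2(-R[1,0],-R[0,0])).round(2),'tilt',R[:2,2].round(4),'w',round(s['gripper_width'],1),'F',s['force'].round(1),'q',s['joint_pos'].round(0))
E
python3 st.py
```

```text
t 0.82 tray [-246.7  643.7] z 224.2 yawx 13.94 tilt [-0.0057 -0.006 ] w 43.1 F [-0.9  0.8  0. ] q [ 56.  29.  73.   0.  79. -48.]
```

>>> carry_out(rows=[-6,-40,-1,0,0,2,-6,-40,0,0,0,0,-6,-40,0,0,0,0,-6,-40,0,0,0,0,-6,-40,0,0,0,0,-6,-40,0,0,0,0,-6,-40,0,0,0,0,-4,-40,0,0,0,0])

```text
clock: 1.48
tool_pos: [393.4, 241.1, 214.4]
tool_rot: [[-0.978, -0.207, -0.014], [-0.207, 0.978, -0.014], [0.016, -0.01, -1.0]]
force: [0.7, -1.4, -0.4]
gripper_width: 24.3
```

```bash
python3 st.py
```

```text
t 1.48 tray [-190.6  319.3] z 214.4 yawx 11.95 tilt [-0.0138 -0.0136] w 24.3 F [ 0.7 -1.4 -0.4] q [ 22.  14.  97.  -0.  70. -80.]
```

>>> carry_out(rows=[0,-40,-4,-0.6,-0.9,0,0,-40,-2,0,0,0,0,-40,-2,0,0,0,0,-40,-2,0,0,0,0,-40,-1,0,0,0,0,-40,0,0,0,0,0,-40,0,0,0,0,0,-40,0,0,0,0])

```text
clock: 2.15
tool_pos: [458.8, -85.5, 225.8]
tool_rot: [[-0.978, -0.207, 0.0], [-0.207, 0.978, 0.0], [-0.0, 0.0, -1.0]]
force: [0.0, 1.0, 0.8]
gripper_width: 24.2
```

```bash
python3 st.py
```

```text
t 2.15 tray [-193.7  -13.7] z 225.8 yawx 11.98 tilt [0.0002 0.0001] w 24.2 F [0.  1.  0.8] q [ -20.   14.   96.    0.   70. -122.]
```

>>> carry_out(rows=[3,6,20,0,0,0,3,6,30,0,0,0,2,0,30,0,0,0,0,0,20,0,0,0,0,0,5,0,0,0,0,0,0,0,0,0,0,0,0,0,0,0,0,0,0,0,0,0])

```text
clock: 2.82
tool_pos: [451.0, -87.2, 118.5]
tool_rot: [[-0.981, -0.193, 0.005], [-0.193, 0.981, -0.004], [-0.004, -0.005, -1.0]]
force: [-0.1, 0.3, -0.0]
gripper_width: 24.0
```

```bash
python3 st.py
cat > cap.py <<'E'
from h import *
import sys
k=sys.argv[1]; out=[]
t=ctrl.capture('top'); cv2.imwrite(f'pics/top{k}.png',t)
c=cv2.resize(t[95:280,210:395],None,fx=2.5,fy=2.5,interpolation=cv2.INTER_CUBIC)
s=ctrl.capture('scene'); cv2.imwrite(f'pics/scene{k}.png',s); s=cv2.resize(s[130:280,160:340],None,fx=1.85,fy=1.85,interpolation=cv2.INTER_CUBIC)
o=np.zeros((463,800,3),np.uint8); o[:462,:462]=c[:462,:462]; o[:s.shape[0],464:464+s.shape[1]]=s[:,:336]; cv2.imwrite(f'pics/m{k}.png',o)
E
python3 cap.py 1
python3 - <<'E'
from h import *
cv2.imwrite('pics/w1.png',ctrl.capture('wrist'))
E
```

```text
t 2.82 tray [-201.6  -13.8] z 118.5 yawx 11.12 tilt [ 0.0049 -0.0042] w 24.0 F [-0.1  0.3 -0. ] q [ -20.   20.  106.   -0.   53. -121.]
```

View pics/m1.png

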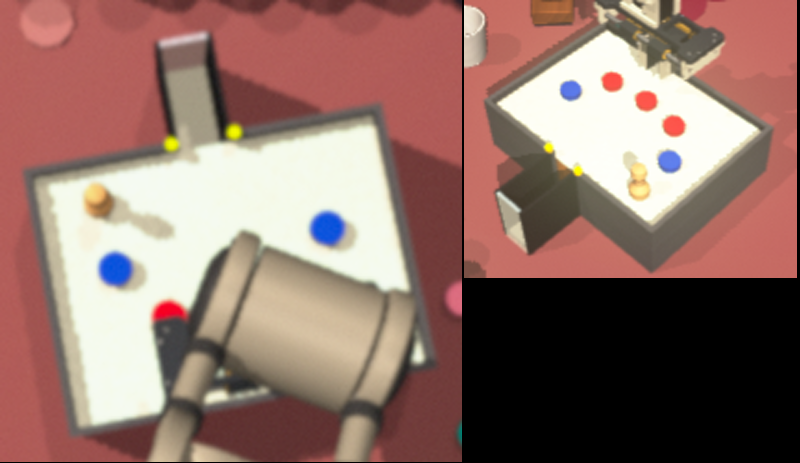

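View pics/w1.png

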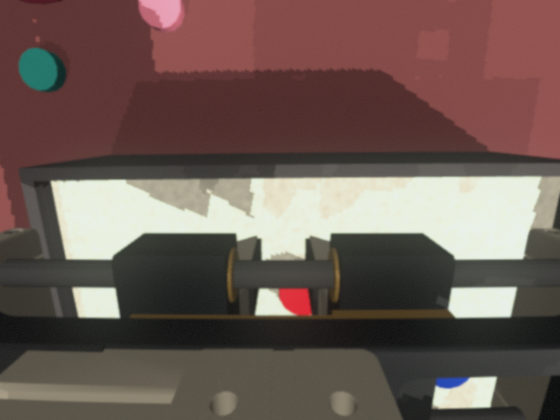

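The wrist view shows the middle red at (295,298), right of the finger centre (283). That agrees with the 12 mm of y still to go. I'll correct that and lower behind the tablet.

>>> carry_out(rows=[0,12,0,-0.3,0.2,-0.7,0,0,8,0,0,0,0,0,6,0,0,0,0,0,0,0,0,0,0,0,0,0,0,0,0,0,0,0,0,0,0,0,0,0,0,0,0,0,0,0,0,0])

```text
clock: 3.63
tool_pos: [449.8, -73.9, 105.0]
tool_rot: [[-0.978, -0.208, 0.005], [-0.208, 0.978, -0.001], [-0.004, -0.002, -1.0]]
force: [-0.0, 0.4, 0.6]
gripper_width: 23.7
```

```bash
python3 st.py
python3 - <<'E'
from h import *
cv2.imwrite('pics/w2.png',ctrl.capture('wrist'))
im=cv2.imread('pics/scene1.png')
for c,a in blobs(im,(0,150,150),(8,255,255),15,[(172,186),(236,145),(326,200),(262,270),(175,270)]): print(c,a,world('scene',[c],91))
h=cv2.cvtColor(im,cv2.COLOR_BGR2HSV)
E
```

```text
t 3.63 tray [-200.1   -0.5] z 105.0 yawx 11.98 tilt [ 0.0047 -0.0009] w 23.7 F [-0.   0.4  0.6] q [ -19.   21.  108.    0.   51. -121.]
[239.6875 173.7125] 80 [[ 503.47664759 -133.1757466    91.        ]]
[258.10843373 183.95180723] 83 [[483.2056752  -70.03646579  91.        ]]
[273.13483146 197.61797753] 89 [[478.76065677  -4.50503899  91.        ]]
```

View pics/w2.png

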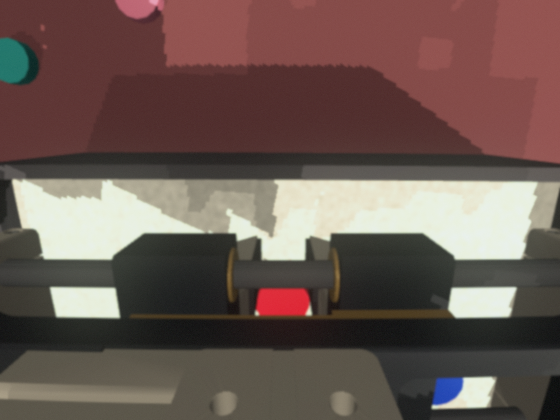

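The middle tablet is centred between the fingertips (283,300). I'll lower to z≈90 and push.

>>> carry_out(rows=[0,0,8,0,0.3,0,0,0,7,0,0,0,0,0,0,0,0,0,-6,0,0,0,0,0,-10,0,0,0,0,0,-10,0,0,0,0,0,-10,0,0,0,0,0,-10,0,0,0,0,0])

```text
clock: 4.35
tool_pos: [497.6, -64.1, 88.1]
tool_rot: [[-0.979, -0.205, -0.002], [-0.205, 0.979, -0.002], [0.002, -0.001, -1.0]]
force: [0.2, 0.5, 0.1]
gripper_width: 23.6
```

```bash
python3 st.py
cat > scn.py <<'E'
from h import *
from st import tr
import sys
im=ctrl.capture('scene'); cv2.imwrite(f'pics/s{sys.argv[1]}.png',im)
R=[(172,186),(236,145),(326,200),(262,270),(175,270)]
for nm,lo,hi in(('red',(0,150,150),(8,255,255)),('red-',(172,150,80),(180,255,255)),('blue',(105,150,80),(130,255,255))):
    for c,a in blobs(im,lo,hi,15,R): print(nm,c.round(1),a,(tr(world('scene',[c],91))+[2,2.5]).round(1))
cv2.imwrite(f'pics/sc{sys.argv[1]}.png',cv2.resize(im[130:280,160:340],None,fx=3.5,fy=3.5,interpolation=cv2.INTER_CUBIC))
E
python3 scn.py 3
```

```text
t 4.35 tray [-151.3   -0.7] z 88.1 yawx 11.86 tilt [-0.0019 -0.0018] w 23.6 F [0.2 0.5 0.1] q [ -16.   26.  101.   -0.   52. -118.]
red [238.8 174.8] 54 [[-152.9  -65.7]]
red [249.7 190.5] 90 [[-130.6   -0.4]]
red [273.1 197.7] 88 [[-155.3   64.1]]
blue [217.1 178.1] 58 [[-101.6 -100.8]]
blue [270.8 216.5] 67 [[-102.1  104.5]]
```

View pics/sc3.png

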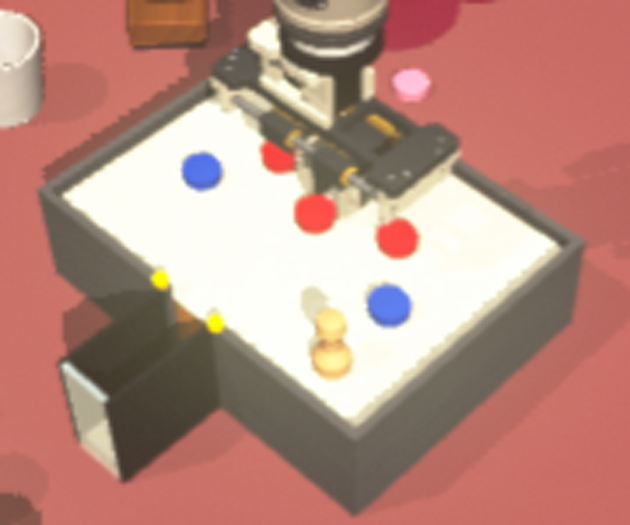

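The middle tablet (scene 249,190) is nested and moving in line, and its neighbours haven't moved. Pushing on.

>>> carry_out(rows=[-12,0,-1,0,0,0,-12,0,-0.5,0,0,0,-12,0,0,0,0,0,-12,0,0,0,0,0,-12,0,0,0,0,0,-12,0,0,0,0,0,-10,0,0,0,0,0,-8,0,0,0,0,0])

```text
clock: 5.07
tool_pos: [594.3, -43.0, 89.4]
tool_rot: [[-0.978, -0.207, 0.0], [-0.207, 0.978, -0.002], [-0.0, -0.002, -1.0]]
force: [-0.8, -1.5, 0.4]
gripper_width: 24.0
```

```bash
python3 st.py;python3 scn.py 4
```

```text
t 5.07 tray [-52.3   0. ] z 89.4 yawx 11.95 tilt [ 0.0005 -0.0022] w 24.0 F [-0.8 -1.5  0.4] q [ -11.   35.   86.   -0.   60. -113.]
red [242.  173.6] 27 [[-162.4  -62.6]]
red [273.  197.5] 91 [[-155.5   63.6]]
red [223.5 210.2] 83 [[-32.3  -0.6]]
red- [223.9 211.9] 25 [[-29.1   4.3]]
blue [270.9 216.6] 67 [[-102.1  104.8]]
```

View pics/sc4.png

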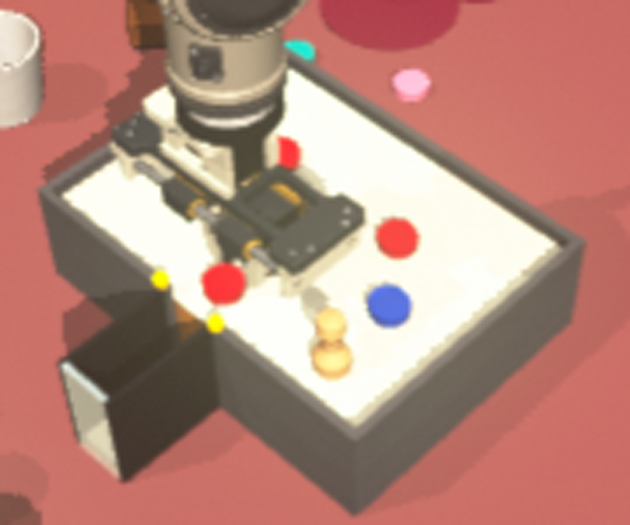

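>>> carry_out(rows=[-8,0,0,0,0,0,-7,0,0,0,0,0,-7,0,0,0,0,0,-6,0,0,0,0,0,-5,0,0,0,0,0,-4,0,0,0,0,0,0,0,0,0,0,0,0,0,0,0,0,0])

```text
clock: 5.78
tool_pos: [634.0, -34.1, 88.7]
tool_rot: [[-0.978, -0.208, -0.0], [-0.208, 0.978, -0.002], [0.001, -0.002, -1.0]]
force: [-0.5, -0.5, 0.2]
gripper_width: 24.2
```

```bash
python3 st.py;python3 scn.py 5
```

```text
t 5.78 tray [-11.6   0.6] z 88.7 yawx 12.01 tilt [-0.0005 -0.0023] w 24.2 F [-0.5 -0.5  0.2] q [ -10.   38.   79.   -0.   63. -112.]
red [239.7 173.7] 80 [[-157.7  -67.1]]
red [273.  197.5] 91 [[-155.5   63.6]]
blue [270.8 216.5] 65 [[-102.3  104.3]]
```

View pics/sc5.png

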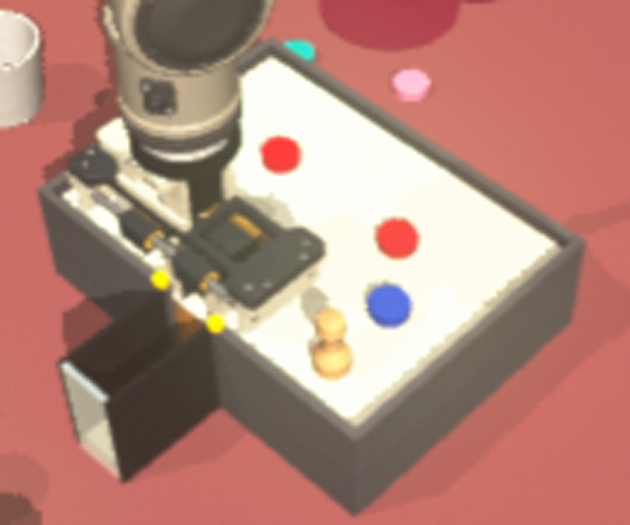

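The first tablet is off the floor and through the gate. Now lift and go behind the +y red at (-155,63).

>>> carry_out(rows=[3,0,-25,0,0,0,20,4,-25,0,0,0,36,14,0,0,0,0,36,16,0,0,0,0,36,16,0,0,0,0,35,10,0,0,0,0,18,2,0,0,0,0,0,0,0,0,0,0])

```text
clock: 6.5
tool_pos: [431.5, -10.8, 139.0]
tool_rot: [[-0.978, -0.207, 0.001], [-0.207, 0.978, -0.002], [-0.001, -0.002, -1.0]]
force: [-0.1, -0.9, -0.3]
gripper_width: 23.8
```

```bash
python3 st.py;python3 cap.py 6; python3 scn.py 6
```

```text
t 6.5 tray [-205.   65.] z 139.0 yawx 11.94 tilt [ 0.0014 -0.0021] w 23.8 F [-0.1 -0.9 -0.3] q [ -12.   16.  109.   -0.   55. -113.]
red [239.7 173.7] 79 [[-157.8  -67.3]]
red [273.2 197.6] 88 [[-155.6   64. ]]
blue [217.1 178. ] 56 [[-101.7 -100.8]]
blue [271.4 217. ] 54 [[-101.9  106.6]]
```

View pics/m6.png

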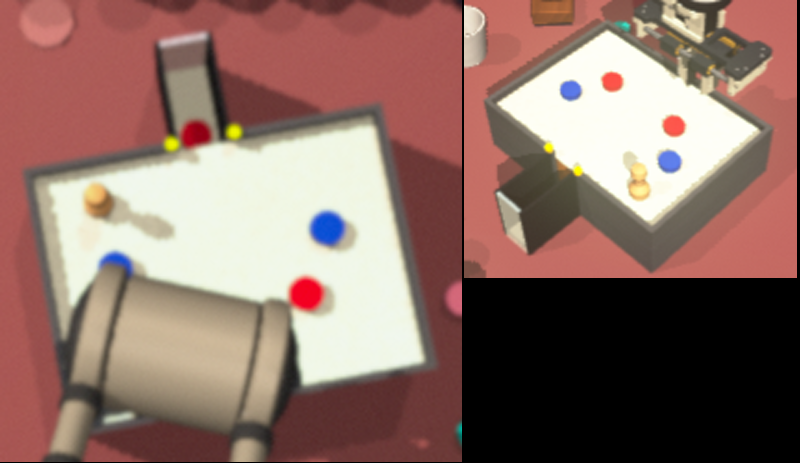

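The first tablet shows dark red down in the slot near the lip (top crop 196,133). The blues and the stamp haven't moved. Now lower behind the +y red.

>>> carry_out(rows=[-2,-1,15,0,0,0,-2,-1,15,0,0,0,-2,0,12,0,0,0,0,0,5,0,0,0,0,0,0,0,0,0,0,0,0,0,0,0,0,0,0,0,0,0,0,0,0,0,0,0])

```text
clock: 7.32
tool_pos: [455.6, -14.5, 91.9]
tool_rot: [[-0.978, -0.206, 0.017], [-0.206, 0.979, -0.005], [-0.016, -0.008, -1.0]]
force: [-0.4, 0.1, 1.3]
gripper_width: 23.8
```

```bash
python3 st.py
python3 - <<'E'
from h import *
cv2.imwrite('pics/w7.png',ctrl.capture('wrist'))
t=cv2.imread('pics/top6.png')[100:170,255:325];cv2.imwrite('pics/g7.png',cv2.resize(t,None,fx=7,fy=7,interpolation=cv2.INTER_CUBIC))
E
```

```text
t 7.32 tray [-182.2   56.4] z 91.9 yawx 11.88 tilt [ 0.0171 -0.0047] w 23.8 F [-0.4  0.1  1.3] q [ -11.   22.  109.   -0.   48. -113.]
```

View pics/w7.png

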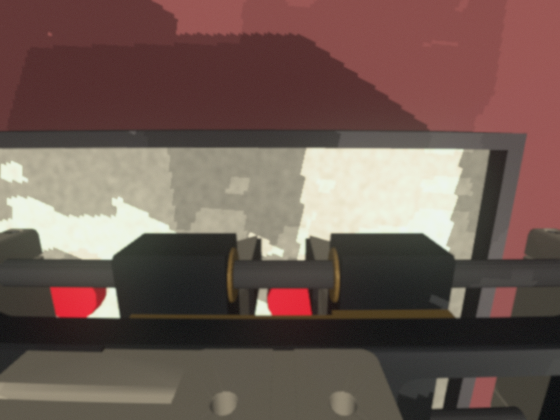

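View pics/g7.png

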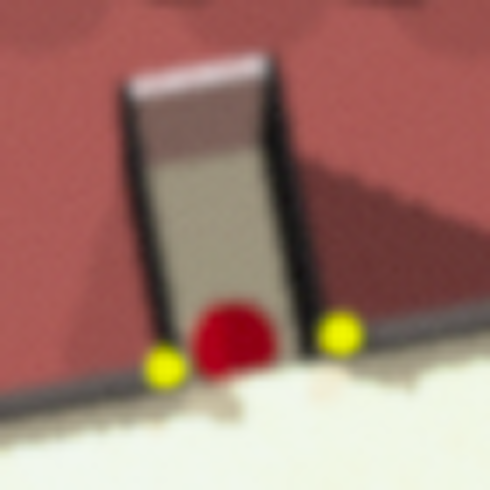

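The first tablet lies flat at the slot bottom. The fork has drifted forward and 7 mm off in y, so I'll back up a little, re-centre and level it.

>>> carry_out(rows=[7,0,0,-0.2,0.5,0,7,4,0,-0.2,0.4,0,0,3,0,0,0,0,0,0,0,0,0,0,0,0,0,0,0,0,0,0,0,0,0,0,0,0,0,0,0,0,0,0,0,0,0,0])

```text
clock: 8.03
tool_pos: [439.2, -10.1, 93.7]
tool_rot: [[-0.979, -0.206, 0.002], [-0.206, 0.979, -0.001], [-0.002, -0.002, -1.0]]
force: [0.0, 0.0, -0.5]
gripper_width: 23.8
```

```bash
python3 st.py; python3 scn.py 8;python3 - <<'E'
from h import *
cv2.imwrite('pics/w8.png',ctrl.capture('wrist'))
E
```

```text
t 8.03 tray [-197.3   64.1] z 93.7 yawx 11.88 tilt [ 0.0021 -0.0014] w 23.8 F [ 0.   0.  -0.5] q [ -11.   21.  111.   -0.   49. -113.]
red [239.7 173.7] 80 [[-157.7  -67.1]]
red [273.1 197.6] 89 [[-155.5   63.9]]
blue [217. 178.] 55 [[-101.6 -101. ]]
blue [270.8 216.5] 66 [[-102.3  104.5]]
```

View pics/w8.png

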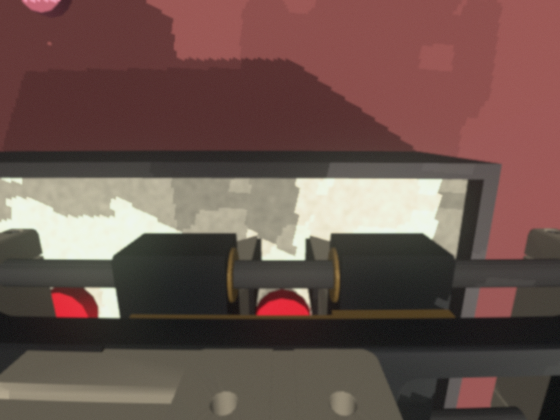

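Centred again and the tablet hasn't moved (scene 273,198). Push forward, then diagonally towards y=0.

>>> carry_out(rows=[-5,0,4,0,0,0,-8,0,0,0,0,0,-8,0,0,0,0,0,-9,-2,0,0,0,0,-10,-4,0,0,0,0,-10,-5,0,0,0,0,-10,-5,0,0,0,0,-8,-4,0,0,0,0])

```text
clock: 8.8
tool_pos: [516.0, -14.3, 88.4]
tool_rot: [[-0.978, -0.206, 0.001], [-0.206, 0.978, -0.001], [-0.001, -0.001, -1.0]]
force: [-0.3, 0.7, -0.3]
gripper_width: 24.1
```

```bash
python3 st.py; python3 scn.py 9
```

```text
t 8.8 tray [-123.    44.2] z 88.4 yawx 11.91 tilt [ 0.0007 -0.0009] w 24.1 F [-0.3  0.7 -0.3] q [ -10.   28.   99.   -0.   53. -112.]
red [254.3 204.5] 104 [[-102.6   44.4]]
blue [217.  177.9] 60 [[-101.9 -101.2]]
blue [270.6 216.7] 74 [[-101.4  104.5]]
```

View pics/sc9.png

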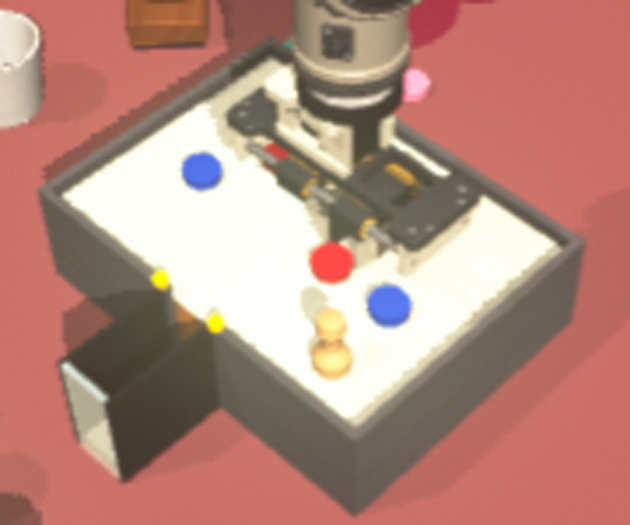

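The tablet is nested in the fork (-102,44). Continue to the gate axis.

>>> carry_out(rows=[-8,-6,-0.5,0,0,0,-8,-6,-0.5,0,0,0,-8,-6,0,0,0,0,-8,-6,0,0,0,0,-8,-6,0,0,0,0,-8,-6,0,0,0,0,-8,-4,0,0,0,0,-5,0,0,0,0,0])

```text
clock: 9.52
tool_pos: [590.3, -40.4, 87.2]
tool_rot: [[-0.978, -0.207, -0.001], [-0.207, 0.978, -0.0], [0.001, -0.0, -1.0]]
force: [-0.4, 0.3, 1.1]
gripper_width: 23.6
```

```bash
python3 st.py; python3 scn.py 10
```

```text
t 9.52 tray [-55.7   3.4] z 87.2 yawx 11.96 tilt [-0.001  -0.0003] w 23.6 F [-0.4  0.3  1.1] q [ -11.   34.   87.   -0.   59. -113.]
red [242.9 173.7] 19 [[-164.1  -60.5]]
red [225.6 210.2] 90 [[-36.3   3.2]]
red- [224.7 211.9] 19 [[-30.5   6.1]]
blue [270.7 216.6] 69 [[-101.9  104.4]]
```

View pics/sc10.png

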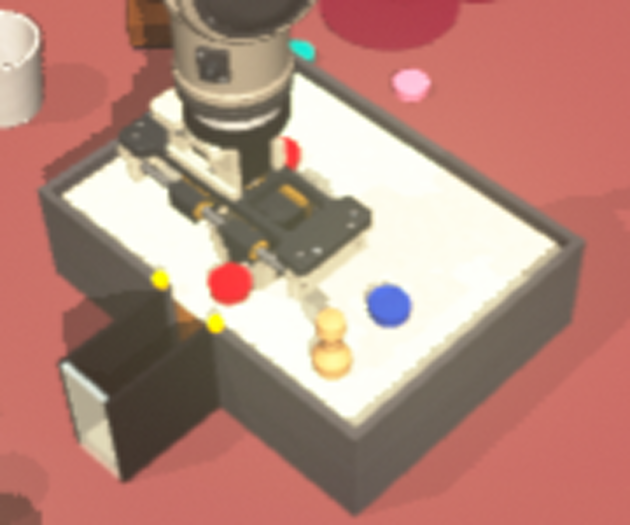

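>>> carry_out(rows=[-8,-3,-1,0,0,0,-8,-1,-1,0,0,0,-8,0,0,0,0,0,-7,0,0,0,0,0,-5,0,0,0,0,0,-4,0,0,0,0,0,0,0,0,0,0,0,0,0,0,0,0,0])

```text
clock: 10.23
tool_pos: [632.1, -32.4, 87.8]
tool_rot: [[-0.978, -0.209, -0.004], [-0.209, 0.978, 0.001], [0.004, 0.002, -1.0]]
force: [-0.4, -0.3, -0.3]
gripper_width: 23.8
```

```bash
python3 st.py; python3 scn.py 11
```

```text
t 10.23 tray [-13.1   2.7] z 87.8 yawx 12.08 tilt [-0.0043  0.001 ] w 23.8 F [-0.4 -0.3 -0.3] q [ -10.   38.   79.    0.   63. -112.]
red [239.7 173.7] 80 [[-157.7  -67.1]]
blue [270.8 216.6] 59 [[-101.9  104.5]]
```

View pics/sc11.png

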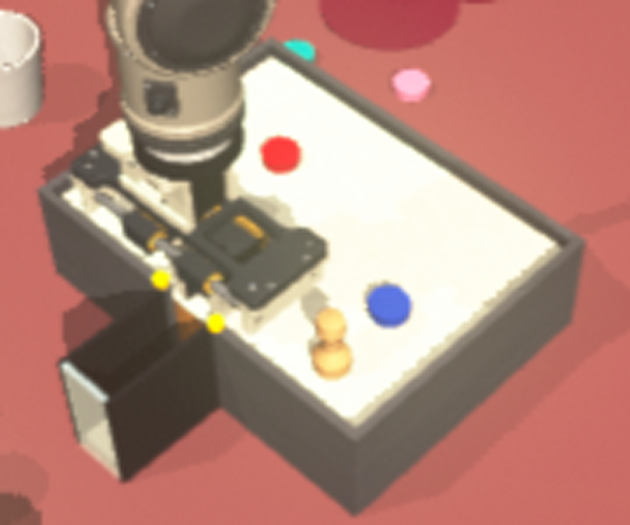

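The second tablet is through the gate. Next I'll lift and go behind the last red at (-157,-67).

>>> carry_out(rows=[3,0,-25,0,0,0,20,-4,-25,0,0,0,36,-16,0,0,0,0,36,-16,0,0,0,0,36,-16,0,0,0,0,35,-12,0,0,0,0,16,-4,0,0,0,0,0,0,0,0,0,0])

```text
clock: 10.95
tool_pos: [459.9, -138.9, 139.7]
tool_rot: [[-0.977, -0.213, -0.005], [-0.213, 0.977, 0.0], [0.004, 0.001, -1.0]]
force: [0.7, 0.5, -0.4]
gripper_width: 23.7
```

```bash
python3 st.py; python3 cap.py 12
python3 - <<'E'
from h import *
t=cv2.imread('pics/top12.png')[100:170,255:325];cv2.imwrite('pics/g12.png',cv2.resize(t,None,fx=7,fy=7,interpolation=cv2.INTER_CUBIC))
E
```

```text
t 10.95 tray [-203.5  -66.3] z 139.7 yawx 12.29 tilt [-0.0046  0.0002] w 23.7 F [ 0.7  0.5 -0.4] q [ -26.   21.  101.   -0.   59. -128.]
```

View pics/m12.png

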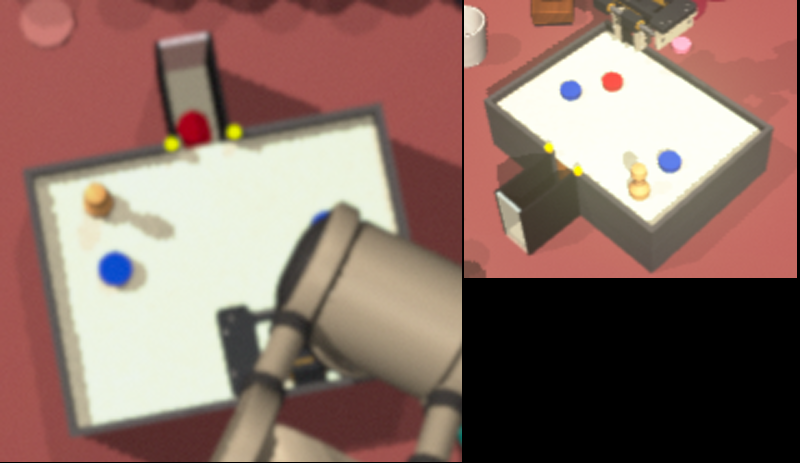

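View pics/g12.png

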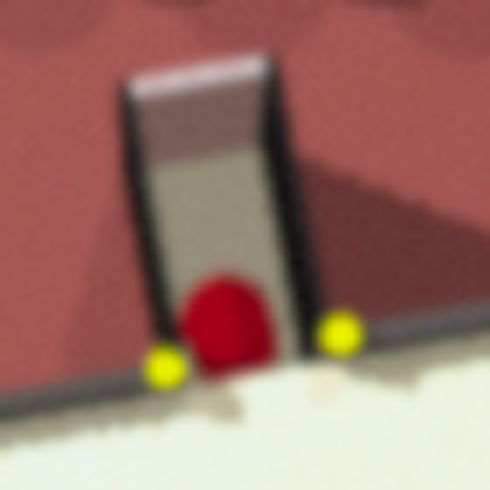

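The second tablet is stacked in the slot (top crop 228,325 of g12). Lower in two stages.

>>> carry_out(rows=[0,0,0,0,-0.3,0.4,0,0,10,0,0,0,0,0,10,0,0,0,0,0,8,0,0,0,0,0,4,0,0,0,0,0,0,0,0,0,0,0,0,0,0,0,0,0,0,0,0,0])

```text
clock: 11.72
tool_pos: [470.3, -135.0, 106.7]
tool_rot: [[-0.977, -0.212, 0.009], [-0.212, 0.977, 0.001], [-0.009, -0.001, -1.0]]
force: [-0.5, 0.1, 0.4]
gripper_width: 23.6
```

```bash
python3 st.py
python3 - <<'E'
from h import *
cv2.imwrite('pics/w13.png',ctrl.capture('wrist'))
E
```

```text
t 11.72 tray [-192.6  -64.5] z 106.7 yawx 12.22 tilt [0.009  0.0007] w 23.6 F [-0.5  0.1  0.4] q [ -25.   24.  103.    0.   53. -128.]
```

View pics/w13.png

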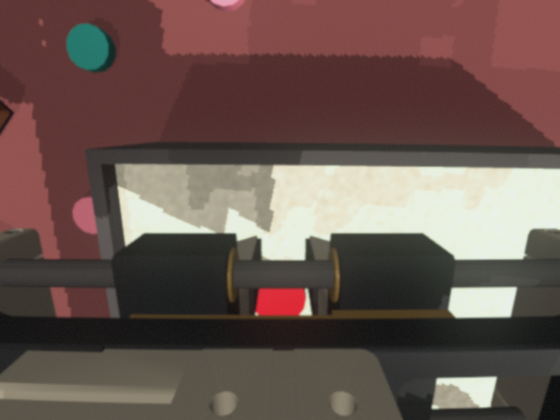

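>>> carry_out(rows=[7,-1,0,0,0.5,0.4,3,0,3,0,0,0,0,0,6,0,0,0,0,0,6,0,0,0,0,0,2,0,0,0,0,0,0,0,0,0,0,0,0,0,0,0,0,0,0,0,0,0])

```text
clock: 12.43
tool_pos: [459.9, -138.9, 88.7]
tool_rot: [[-0.979, -0.203, 0.001], [-0.203, 0.979, -0.002], [-0.001, -0.002, -1.0]]
force: [-0.7, -0.8, 0.3]
gripper_width: 23.8
```

```bash
python3 st.py; python3 scn.py 14
```

```text
t 12.43 tray [-203.5  -66.2] z 88.7 yawx 11.73 tilt [ 0.0011 -0.0022] w 23.8 F [-0.7 -0.8  0.3] q [ -26.   24.  105.   -0.   51. -128.]
red [239.7 173.7] 80 [[-157.7  -67.1]]
blue [217. 178.] 55 [[-101.6 -101. ]]
blue [271.4 217.4] 44 [[-101.   107.7]]
```

The fork is in line behind the last tablet (-157,-67). Push forward, then diagonally in +y, away from the blue at (-101,-101).

>>> carry_out(rows=[-8,0,-1,0,0,0,-9,0,0,0,0,0,-9,0,0,0,0,0,-9,2,0,0,0,0,-9,5,0,0,0,0,-9,6,0,0,0,0,-9,6,0,0,0,0,-8,5,0,0,0,0])

```text
clock: 13.15
tool_pos: [530.8, -98.2, 90.5]
tool_rot: [[-0.979, -0.202, 0.003], [-0.202, 0.979, -0.003], [-0.002, -0.003, -1.0]]
force: [-0.6, -0.5, 0.1]
gripper_width: 23.9
```

```bash
python3 st.py; python3 scn.py 15
```

```text
t 13.15 tray [-125.7  -40.9] z 90.5 yawx 11.66 tilt [ 0.0031 -0.0029] w 23.9 F [-0.6 -0.5  0.1] q [ -19.   29.   95.   -0.   55. -120.]
red [232.9 188. ] 92 [[-105.4  -40.8]]
blue [217.  177.9] 60 [[-101.9 -101.2]]
blue [270.9 216.5] 65 [[-102.4  104.6]]
```

View pics/sc15.png

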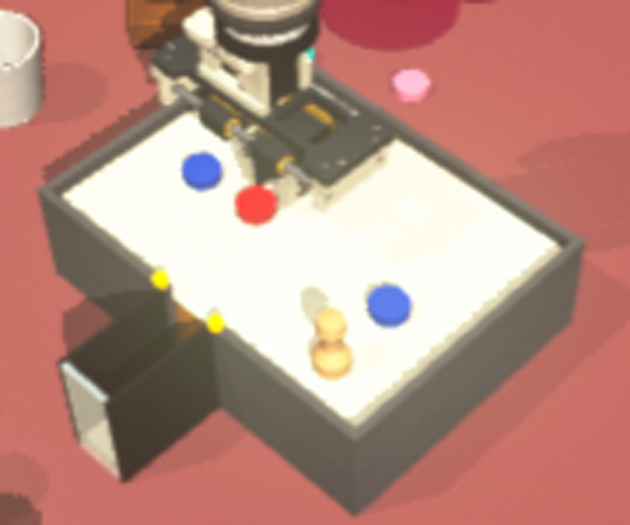

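>>> carry_out(rows=[-8,6,0.5,0,0,0,-8,6,0.5,0,0,0,-8,6,0,0,0,0,-8,6,0,0,0,0,-8,6,0,0,0,0,-8,5,0,0,0,0,-8,3,0,0,0,0,-6,0,0,0,0,0])

```text
clock: 13.87
tool_pos: [589.3, -40.4, 89.3]
tool_rot: [[-0.979, -0.204, 0.003], [-0.204, 0.979, -0.002], [-0.002, -0.003, -1.0]]
force: [-0.1, 0.3, -0.0]
gripper_width: 23.9
```

```bash
python3 st.py; python3 scn.py 16
```

```text
t 13.87 tray [-56.6   3.6] z 89.3 yawx 11.8 tilt [ 0.0028 -0.0022] w 23.9 F [-0.1  0.3 -0. ] q [ -11.   34.   87.   -0.   59. -113.]
red [225.7 210. ] 87 [[-36.9   3. ]]
red- [225.  211.8] 21 [[-31.4   6.2]]
blue [270.7 216.6] 70 [[-101.8  104.6]]
```

View pics/sc16.png

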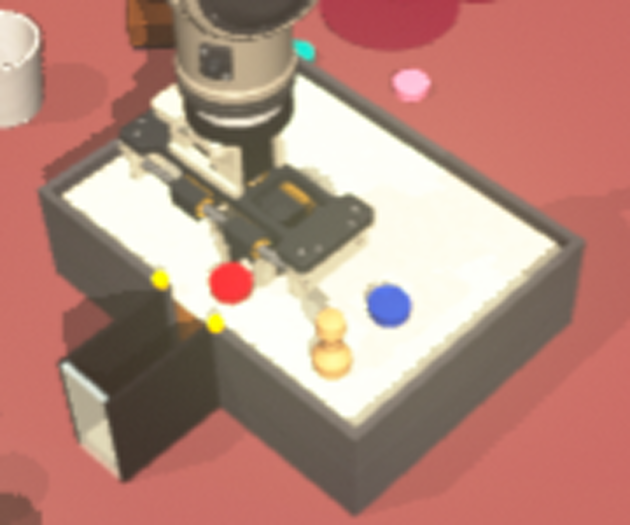

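>>> carry_out(rows=[-8,-3,0,0,0,0,-8,-2,0,0,0,0,-8,0,0,0,0,0,-7,0,0,0,0,0,-6,0,0,0,0,0,-4,0,0,0,0,0,0,0,0,0,0,0,0,0,0,0,0,0])

```text
clock: 14.58
tool_pos: [634.2, -37.9, 88.6]
tool_rot: [[-0.979, -0.204, 0.002], [-0.204, 0.979, -0.003], [-0.001, -0.003, -1.0]]
force: [1.5, -0.1, 0.2]
gripper_width: 23.8
```

```bash
python3 st.py; python3 scn.py 17
```

```text
t 14.58 tray [-12.2  -3.2] z 88.6 yawx 11.75 tilt [ 0.0021 -0.0027] w 23.8 F [ 1.5 -0.1  0.2] q [ -10.   38.   79.   -0.   63. -112.]
blue [271.4 217.3] 43 [[-101.3  107.4]]
```

View pics/sc17.png

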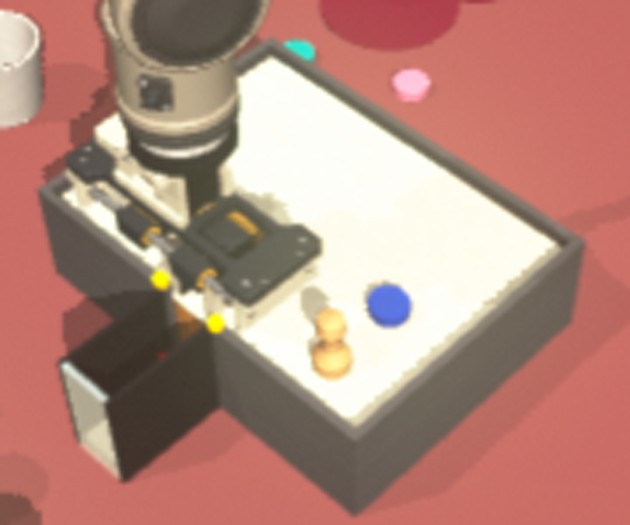

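The third tablet is through the gate too, with a bit of red showing in the slot at crop (162,355). Lift clear, retreat and check.

>>> carry_out(rows=[3,0,-20,0,0,0,10,0,-30,0,0,0,36,0,-30,0,0,0,40,0,-10,0,0,0,40,0,0,0,0,0,40,0,0,0,0,0,20,0,0,0,0,0,0,0,0,0,0,0])

```text
clock: 15.3
tool_pos: [442.5, -75.8, 177.5]
tool_rot: [[-0.979, -0.205, -0.0], [-0.205, 0.979, -0.004], [0.001, -0.003, -1.0]]
force: [0.1, 0.2, 0.8]
gripper_width: 24.0
```

```bash
python3 st.py; python3 cap.py 18; python3 scn.py 18; python3 m.py pics/top18.png top
python3 - <<'E'
from h import *
t=cv2.imread('pics/top18.png')[100:170,255:325];cv2.imwrite('pics/g18.png',cv2.resize(t,None,fx=7,fy=7,interpolation=cv2.INTER_CUBIC))
E
```

```text
t 15.3 tray [-207.6   -0.9] z 177.5 yawx 11.85 tilt [-0.0004 -0.0035] w 24.0 F [0.1 0.2 0.8] q [ -19.   15.  103.   -0.   62. -121.]
blue [217.1 178. ] 56 [[-101.7 -100.8]]
blue [270.9 216.7] 63 [[-102.   105.1]]
red [286.9 145.2] 171 [[663.7 -21.9  91. ]]
blue [340.5 185.6] 117 [[ 568.7 -150.1   91. ]]
blue [255.7 202.2] 114 [[525.9  49.5  91. ]]
yel [303.2 147.2] 38 [[656.9 -60.2 103. ]]
yel [278.2 152. ] 32 [[644.2  -1.5 103. ]]
```

View pics/m18.png

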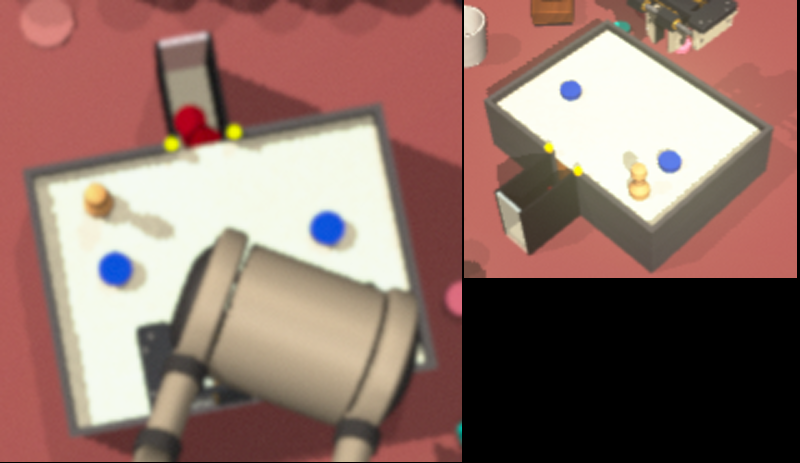

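View pics/g18.png

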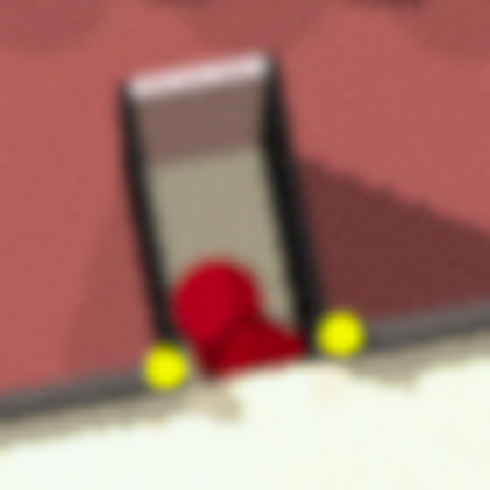

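View pics/sc18.png

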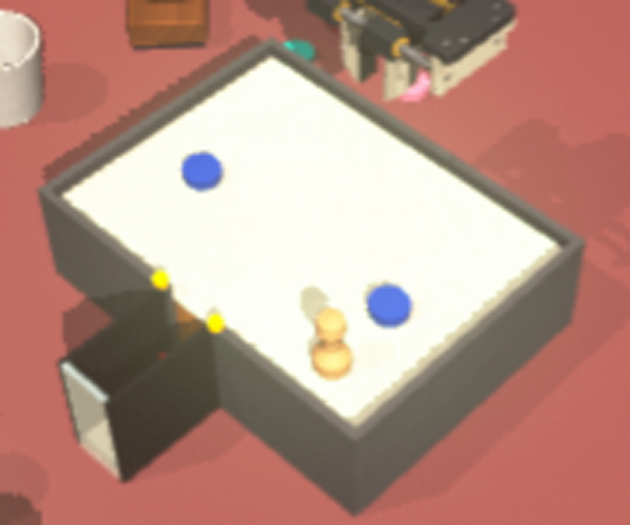

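Both blues sit where they were and the stamp stands. Two red discs are visible in the slot, one of them possibly leaning. I'll look straight into the slot with the wrist camera to check depth, moving high over the gate.

>>> carry_out(rows=[-20,0,-30,0,0,0,-40,0,-20,0,0,0,-40,0,0,0,0,0,-40,0,0,0,0,0,-40,0,0,0,0,0,-40,0,0,0,0,0,-40,0,0,0,0,0,-15,0,0,0,0,0])

```text
clock: 16.12
tool_pos: [724.0, -12.5, 223.4]
tool_rot: [[-0.978, -0.208, 0.001], [-0.208, 0.978, -0.001], [-0.0, -0.001, -1.0]]
force: [0.2, -0.5, -0.4]
gripper_width: 23.9
```

```bash
python3 st.py
python3 - <<'E'
from h import *
cv2.imwrite('pics/w19.png',ctrl.capture('wrist'))
E
```

```text
t 16.12 tray [80.9  3.3] z 223.4 yawx 12.0 tilt [ 0.0006 -0.0014] w 23.9 F [ 0.2 -0.5 -0.4] q [  -7.   42.   49.   -0.   89. -109.]
```

View pics/w19.png

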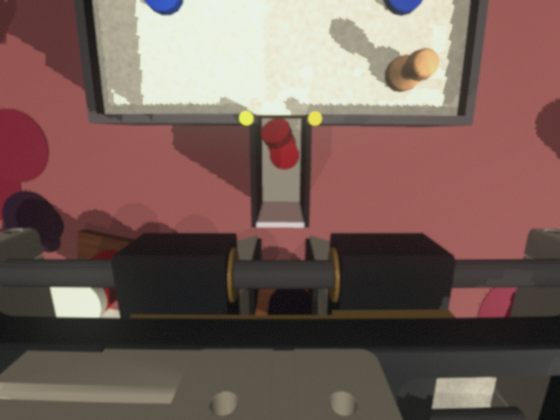

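Run:
```python
import cv2
t=cv2.imread('pics/w19.png')[95:235,220:345];cv2.imwrite('pics/g19.png',cv2.resize(t,None,fx=5,fy=4.2,interpolation=cv2.INTER_CUBIC) if 0 else cv2.resize(t,None,fx=4.2,fy=4.2,interpolation=cv2.INTER_CUBIC))
```

```text
(no output)
```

View pics/g19.png

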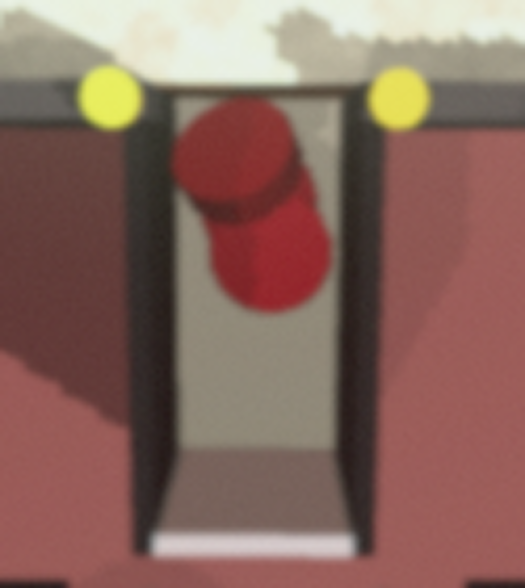

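The wrist crop shows two discs lying clearly down in the slot. The upper one leans on the lower pile, with the first hidden underneath, and nothing is near the rim. Size gives a height of about 35–50 mm above the table. I'll check that it's at rest, then hand in.

>>> carry_out(rows=[0,0,0,0,0,0,0,0,0,0,0,0,0,0,0,0,0,0,0,0,0,0,0,0,0,0,0,0,0,0,0,0,0,0,0,0,0,0,0,0,0,0,0,0,0,0,0,0])

```text
clock: 16.83
tool_pos: [725.8, -10.1, 219.0]
tool_rot: [[-0.978, -0.21, -0.003], [-0.21, 0.978, -0.001], [0.003, 0.0, -1.0]]
force: [0.8, 0.6, -0.1]
gripper_width: 23.6
```

```bash
python3 st.py
python3 - <<'E'
from h import *
b=ctrl.capture('wrist'); cv2.imwrite('pics/w20.png',b); a=cv2.imread('pics/w19.png')
for im in(a,b):
    print([(c.round(1),n) for c,n in blobs(im,(172,150,60),(180,255,255),30,[(255,110),(310,110),(310,230),(255,230)])+blobs(im,(0,150,60),(5,255,255),30,[(255,110),(310,110),(310,230),(255,230)])])
cv2.imwrite('pics/g20.png',cv2.resize(b[95:235,220:345],None,fx=4.2,fy=4.2,interpolation=cv2.INTER_CUBIC))
t=ctrl.capture('top');cv2.imwrite('pics/top20.png',t)
t0=cv2.imread('pics/top0.png')
d=(cv2.absdiff(t,t0).max(2)>60).astype(np.uint8)
n,l,s,c=cv2.connectedComponentsWithStats(d)
print([(c[k].round(),s[k,4]) for k in range(1,n) if s[k,4]>15])
E
```

```text
t 16.83 tray [83.1  5.2] z 219.0 yawx 12.15 tilt [-0.0027 -0.0005] w 23.6 F [ 0.8  0.6 -0.1] q [  -7.   43.   49.   -0.   89. -109.]
[(array([284.7, 155.5]), np.int32(485)), (array([276.6, 133.9]), np.int32(569))]
[(array([282.8, 154. ]), np.int32(516)), (array([274.6, 132. ]), np.int32(614))]
[(array([272.,  44.]), np.int32(2526)), (array([328.,  40.]), np.int32(589)), (array([241.,  72.]), np.int32(194)), (array([310.,  78.]), np.int32(514)), (array([270.,  74.]), np.int32(54)), (array([234.,  96.]), np.int32(105)), (array([269., 100.]), np.int32(593)), (array([321.,  97.]), np.int32(30)), (array([278., 202.]), np.int32(5753)), (array([258., 135.]), np.int32(2388)), (array([231., 118.]), np.int32(142)), (array([229., 144.]), np.int32(35)), (array([356., 166.]), np.int32(676)), (array([430., 166.]), np.int32(75)), (array([454., 174.]), np.int32(61)), (array([237., 179.]), np.int32(217)), (array([250., 177.]), np.int32(68)), (array([226., 216.]), np.int32(575)), (array([514., 231.]), np.int32(1159)), (array([333., 213.]), np.int32(231)), (array([542., 229.]), np.int32(398)), (array([133., 278.]), np.int32(4170)), (array([220., 237.]), np.int32(64)), (array([242., 292.]), np.int32(7763)), (array([172., 351.]), np.int32(2505)), (array([303., 312.]), np.int32(614)), (array([ 19., 410.]), np.int32(625)), (array([265., 411.]), np.int32(24))]
```

View pics/g20.png

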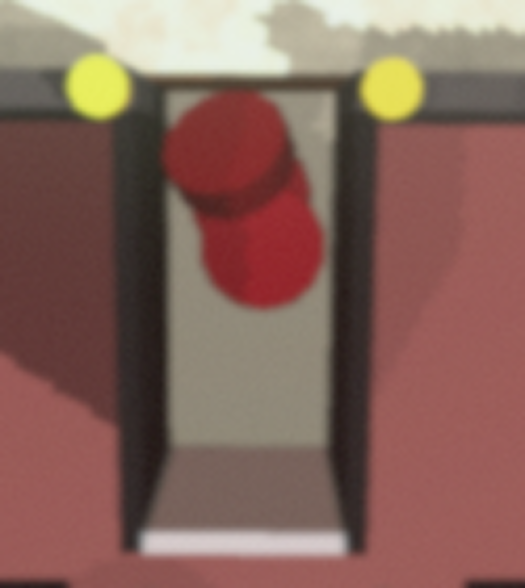

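View pics/top20.png

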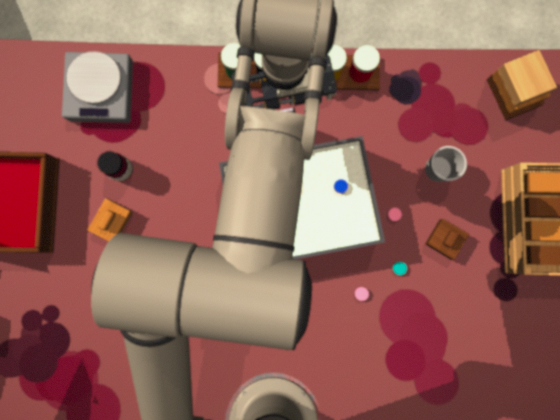

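The pile looks the same 0.8 s apart, the surroundings are where they were, and there's no contact force. Handing in.

```bash
python3 -c "
from station import ctrl
print(ctrl.hand_in())"; python3 st.py
```

```text
the job is handed in; nothing more can be done
None
the job is handed in; nothing more can be done
```

I pushed the three crimson tablets through the gate one at a time (middle, then +y, then -y), with the fingers set as a 24 mm fork. I handed the job in at about 17 s; no verdict was reported.

- **Red tablets:** none is left on the tray. The last wrist picture shows two of them low in the slot, with the first presumably hidden under them; it was seen flat on the bottom earlier. The third leans on the pile. I judged its height only from its apparent size, roughly 35–50 mm above the table, which is below the 70 mm limit. The pile looked the same in two pictures 0.8 s apart.
- **Blue tablets and stamp:** both blues measured where they started. The stamp was standing and looked unmoved in the last scene view.
- **Things beside the tray:** the blocks, jar and pot looked unmoved in the last top picture, by eye only. The picture difference I tried was swamped by the arm and its shadow.
- **Robot:** the contact force was about zero at the end, with the gripper well above the slot.
- **Positioning:** the two cameras disagreed by about 3 mm. Lowering behind the second tablet drifted about 20 mm forward, so I backed off and re-centred before pushing. That tablet had not moved.

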